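# Switch on the dust extractor at its guarded toggle

### The job

Switch on the dust extractor before carving starts: on the switch box with the wider guard, tip the hinged guard back with a fingertip, flip the toggle beneath it all the way over to its other side, and then tip the guard forward so that it drops fully shut over it again. Only push with the fingers, pick nothing up, and leave the box with the slimmer guard and everything lying on the bench undisturbed.

Things in the scene. Friction and masses are not known exactly. Their poses are not given: they have to be found in the camera images.
- wide_box: The dust extractor's switch (wider guard), the one to work: grey steel switch box fixed to the bench, 150 (x) x 110 (y) x 60 mm high. Origin: centre of its underside on the bench. Its x axis points from the guard's front to its hinge (away from the robot at yaw 0), y to the left, z up. It turns only about z.
- wide_guard (a joint): Guard angle in rad. 0 = shut (resting on the box); grows as the front rises and swings back towards the hinge side; stop at 1.5. No spring: past about 1.1 it falls back on its stop and stays open; below about 0.7 it falls shut. Push its former top, high up, from behind (towards the front) to shut it.
- wide_hinge (a point): Middle of the guard's hinge line (along y), at x +30, z 60 mm in the box frame. Guard: bare sheet-steel hood open below, 58 mm wide (y), 66 long, 42 high, 2 mm walls on top, front, sides; 70 g or so. Shut, its front wall is at x -36 mm of the box. Open, it stands on end behind the hinge (x +25 to +75 mm of the box), 92 mm high over the box's top, its former top facing +x.
- wide_lip (a point): Middle of the front edge of the guard's finger lip, a 36 mm wide, 3 mm thick tab that stands 22 mm out from the top of the guard's front wall; shut, 102 mm above the bench, free below. Lift it from beneath with a fingertip leaned 30 to 45 degrees (pointing down and to the hinge), moving up and round the hinge; a level push against lip or front wall jams by friction.
- wide_toggle (a joint): Steel bat toggle under the guard, pivot at x = -6, y = 0, z = 60 mm in the box frame; 6 mm thick, 9 mm round end. 0 = off, leaning 0.4 rad to the box's +y; 0.8 rad = on, leaning 0.4 rad to -y. It has no snap: stiff by friction (1 to 2 N at its end), it stays where it is left, so push it over to its stop.
- wide_tip (a point): Centre of that toggle's round end, 26 mm from its pivot (about 29 mm over the box's top at the highest, ball included).
- slim_box: Another machine's switch (slimmer guard), to be left alone: grey steel switch box fixed to the bench, 150 (x) x 110 (y) x 60 mm high. Origin: centre of its underside on the bench. Its x axis points from the guard's front to its hinge (away from the robot at yaw 0), y to the left, z up. It turns only about z.
- slim_guard (a joint): Guard angle in rad. 0 = shut (resting on the box); grows as the front rises and swings back towards the hinge side; stop at 1.5. No spring: past about 1.1 it falls back on its stop and stays open; below about 0.7 it falls shut. Push its former top, high up, from behind (towards the front) to shut it.
- slim_hinge (a point): Middle of the guard's hinge line (along y), at x +30, z 60 mm in the box frame. Guard: bare sheet-steel hood open below, 34 mm wide (y), 66 long, 42 high, 2 mm walls on top, front, sides; 70 g or so. Shut, its front wall is at x -36 mm of the box. Open, it stands on end behind the hinge (x +25 to +75 mm of the box), 92 mm high over the box's top, its former top facing +x.
- slim_lip (a point): Middle of the front edge of the guard's finger lip, a 26 mm wide, 3 mm thick tab that stands 22 mm out from the top of the guard's front wall; shut, 102 mm above the bench, free below. Lift it from beneath with a fingertip leaned 30 to 45 degrees (pointing down and to the hinge), moving up and round the hinge; a level push against lip or front wall jams by friction.
- slim_toggle (a joint): Steel bat toggle under the guard, pivot at x = -6, y = 0, z = 60 mm in the box frame; 6 mm thick, 9 mm round end. 0 = off, leaning 0.4 rad to the box's +y; 0.8 rad = on, leaning 0.4 rad to -y. It has no snap: stiff by friction (1 to 2 N at its end), it stays where it is left, so push it over to its stop.
- slim_tip (a point): Centre of that toggle's round end, 26 mm from its pivot (about 29 mm over the box's top at the highest, ball included).
- knife: Loose carving knife lying flat, 155 mm long along its x, 23 mm thick wooden handle; origin near its middle on the bench.
- gouge: Loose gouge lying flat, 180 mm long along its x, 23 mm thick wooden handle; origin 75 mm from the handle's end, on the bench.
- mallet: Loose wooden mallet standing on its 74 mm head, 205 mm tall; origin at the middle of its underside.
- tape: Loose cardboard ring, 90 mm across, 24 mm high; origin at the middle of its underside.
- stone: Loose grey sharpening stone 50 x 150 x 22 mm; origin at the middle of its underside.
- carving: Loose carved wooden panel 90 x 200 mm, up to 37 mm thick; origin at the middle of its underside.
- jar: Loose amber jar, 68 mm across, 75 mm tall; origin at the middle of its underside.
There are look-alikes about, which are no part of the job. Leave any red look-alike of the wide_box alone.

How it is judged:
On the way, in this order (a step that is already met when the one before it is completed fails the run):
1. the wider guard is tipped back, clear of the toggle, which is still off (value of joint wide_guard above 0.8 rad and value of joint wide_toggle below 0.3 rad), for 0.1 s.
2. the toggle is flipped to on while the guard is up (value of joint each of wide_toggle, wide_guard above 0.6 rad), for 0.2 s.
At the end, for the whole second after the job is handed in: The wide box's toggle is on (beyond 0.6 of 0.8 rad) and its guard shut (under 0.06 rad); the slim box's guard is shut and its toggle off; the loose things lie within 20 mm of where they were (value of joint wide_toggle above 0.6 rad and value of joint each of wide_guard, slim_guard below 0.06 rad and value of joint slim_toggle below 0.15 rad and distance of each of knife, gouge, mallet, tape, stone, carving, jar from where it was at the start of the episode below 0.02 m); the robot touches nothing.
It fails at once if the slim box's guard was lifted (over 0.15 rad) or its toggle flipped (value of joint slim_guard above 0.15 rad or value of joint slim_toggle above 0.3 rad).
It fails at once if a loose thing on the bench was picked up, knocked over or shifted by more than 20 mm (distance of any of knife, gouge, mallet, tape, stone, carving, jar from where it was at the start of the episode above 0.02 m or angle between any of mallet, jar's own z axis and vertical above 0.5 rad).
It also fails if it takes over 59 s, if anything falls off the work surface, if the arm or the gripper's body presses on something with over 40 N, if the wrist force passes 120 N, or if a joint passes its speed limit or range.

### The arm

A 6-joint arm with a two-finger parallel gripper is mounted at the origin on the work surface. World frame = base frame: x ahead of the robot, y to its left, z up, the work surface at z = 0. Lengths are in m, angles in rad, forces in N, time in s.
With the tool pointing down it reaches from about 0.3 to 0.775 m from the base axis. Payload 14.6 kg.
Tool frame: the origin (TCP) lies on the centre line of the jaws, within the pads' length; the fingertips stand 11 mm ahead of it and the grasp point (between the pads) lies 8 mm behind it; y points along the fingers, x is the direction in which the jaws open and shut, and the axes are right-handed (so a half turn about y gives the same grasp; the last joint's range is limited). The gripper opens to 94 mm and grips with 3 to 60 N. Pads are 16 mm wide; open, the fingers measure 119 mm over their backs; the gripper's body (75 mm by 177 mm) begins 78 mm behind the grasp point.
Start: joints at [-1.173, 0.3, 1.521, -0, 1.321, -0.067], TCP at [0.247, -0.492, 0.216] pointing down, gripper open.
Joint ranges: [-3.03, 3.03], [-0.79, 2.21], [0.23, 2.52], [-1.04, 4.18], [0, 3.07], [-2.55, 2.55]. Speed limits (rad/s): [2.22, 2.22, 2.57, 3.14, 3.14, 3.14].

### API

Orientations are given as [roll, pitch, yaw] about the fixed x, y, z axes, in that order (R = Rz(yaw) Ry(pitch) Rx(roll)).
In Python, from station import ctrl, imaging gives the robot as it stands. The module is installed in compiled form; this text tells all that it offers.
- The arm moves only by the tool apply_moves, never from a script. Its argument "deltas" is a list of rows, each an object with "dp": the shift along the tool's x, y, z in m, a list of three; "roll": the turn about the tool's y in rad; "grip": the closure, from -1 (fully open) to 1 (shut). In form: [{"dp": [tx, ty, tz], "roll": roll, "grip": grip}, ...]. A call has 1 to 10 rows; each row shifts and turns the commanded pose from where the row before left it, along the tool's axes as they then stand; what a row does not reach is not made up. A row lasts 1/8 s, in which the tool goes at most 62.5 mm and 10.7 degrees, less where a joint would pass 70% of its speed; a pose out of reach is approached as far as the arm can. A call with a gripper value outside its range is refused whole. The fingers move at their own pace and stop on an object; "newtons" is the grip in N (left out, the last holds). Time passes only in rows, so rows that do not move let the fingers close. It gives the time, the measured TCP pose, the force and the opening at its end, in the units of the state.
- ctrl.get_obs(): the state, without advancing time (a new reading comes with each control period).
- imaging.camera(name): name is "scene" or "top" or "wrist"; returns the picture (420x560x3 uint8, blue, green, red); there is no depth.
- imaging.camera_info(name): a dict with "K" (3x3 intrinsics, pixels), "world_from_camera" (4x4, takes a point from camera to world coordinates). Camera axes: x right, y down, z forward; pixel columns grow to the right and rows downward; lengths in m; the calibration is good to about 2 mm. A picture is of the moment at which its call begins: read the wrist's pose just before it. camera_info takes no time and is no camera call; for the wrist camera it gives the pose at the moment of the call.
- ctrl.hand_in(): hands the job in, once; it reports no verdict.
The state is a dict: "time_s": time; "qpos": joint angles; "joint_vel": joint speeds; "tau": joint torques, N m; "ee_pos": TCP position; "eef_rot": TCP orientation; "force": force on the tool from outside, world axes, zero at the start; "moment": the same for the moment, N m; "grip_width": finger opening in m.
Only numpy, scipy, OpenCV 4.12 (cv2) and the standard library are available. Lean on these libraries where they do the work, as an engineer would, in place of code of your own. Each camera call takes 0.05 s, during which the arm holds its last target. There are 200 camera calls.

## Working session

There is one attempt and no reset: what is moved stays moved. The work goes in short steps, Python scripts to look and compute and a tool call to move; the robot and the scene stay as the last step left them, time stands still between calls to the robot, and variables do not carry over. Pictures are saved under pics/ and viewed, about 8 in all and at most 12, crops included, and the job is handed in when it is done.

Besides the shell and the picture viewer there is one more tool, called after "Emit:" by a JSON object that holds its "api" and its "payload". apply_moves: Moves the arm, as the interface text tells. Its arguments: {"type":"object","properties":{"deltas":{"type":"array"},"newtons":{"type":"number"}},"required":["deltas"]}

```bash
mkdir -p pics; python3 - <<'E'
from station import ctrl, imaging
import cv2,numpy as np
for n in ["scene","top"]:
    cv2.imwrite(f"pics/{n}0.png",imaging.camera(n))
    i=imaging.camera_info(n);print(n,np.round(i["K"],1).tolist(),np.round(i["world_from_camera"],3).tolist())
o=ctrl.get_obs();print(o)
E
```

```text
scene [[464.4, 0.0, 278.8], [0.0, 464.4, 209.8], [0.0, 0.0, 1.0]] [[-0.388, 0.632, -0.671, 1.326], [0.922, 0.254, -0.293, 0.376], [-0.014, -0.732, -0.681, 0.928], [0.0, 0.0, 0.0, 1.0]]
top [[429.2, 0.0, 276.0], [0.0, 429.2, 219.9], [0.0, 0.0, 1.0]] [[0.007, -0.995, 0.101, 0.436], [-1.0, -0.009, -0.023, 0.019], [0.024, -0.1, -0.995, 1.232], [0.0, 0.0, 0.0, 1.0]]
{'time_s': 0.1, 'qpos': array([-1.17260804e+00,  3.00415186e-01,  1.52149108e+00,  1.50820678e-05,
        1.32071028e+00, -6.66303827e-02]), 'joint_vel': array([-0.00197701, -0.0012891 , -0.0021231 , -0.00050852, -0.00062716,
        0.00047207]), 'tau': array([ 1.08322183e-03, -5.32642686e+01, -3.53283691e+01,  7.09553668e-02,
        2.34595587e-02, -5.44158945e-05]), 'ee_pos': array([ 0.24644541, -0.49145441,  0.21595507]), 'eef_rot': array([-1.57071358e+00,  1.02064388e-03, -1.10598135e+00]), 'force': array([0.17653652, 0.04697514, 0.51946756]), 'moment': array([-0.0257801 ,  0.01246165, -0.02273377]), 'grip_width': 0.09365755362468098}
```

View pics/scene0.png

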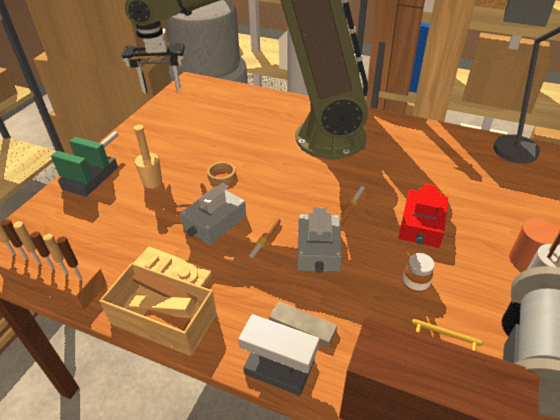

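View pics/top0.png

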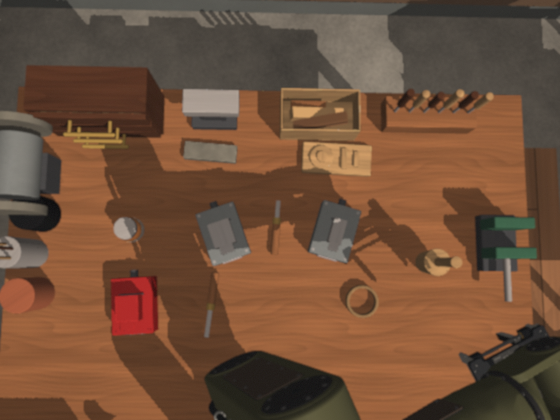

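```bash
python3 - <<'E'
import cv2,numpy as np
t=cv2.imread("pics/top0.png")[190:290,180:380]; s=cv2.imread("pics/scene0.png")[170:290,170:360]
t=cv2.resize(t,(800,400),interpolation=cv2.INTER_CUBIC);cv2.imwrite("pics/c0.png",t)
E
```

```text
(no output)
```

View pics/c0.png

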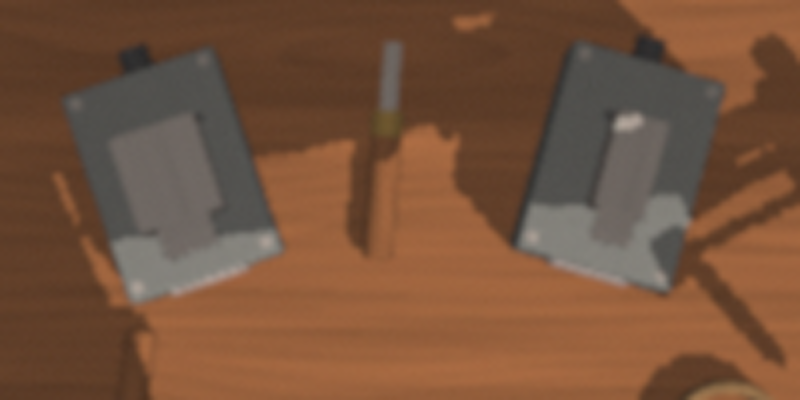

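Crop (4x, offset 180,190): the wide guard is on the left box (corners about 65,98 / 212,47 / 283,248 / 132,302; lip front edge 165,260 to 215,245). The slim one is on the right.

```bash
cat > h.py <<'E'
from station import ctrl, imaging
import cv2,numpy as np
def ray(name,uv,z,info=None):
    i=info or imaging.camera_info(name);K=np.array(i["K"]);T=np.array(i["world_from_camera"])
    d=T[:3,:3]@np.linalg.solve(K,[uv[0],uv[1],1]);p=T[:3,3]
    return p+d*(z-p[2])/d[2]
def proj(name,P):
    i=imaging.camera_info(name);T=np.linalg.inv(i["world_from_camera"]);c=T[:3,:3]@P+T[:3,3];q=np.array(i["K"])@c
    return q[:2]/q[2]
E
python3 - <<'E'
from h import *
c=lambda l,z:np.array([ray("top",(180+(x+.5)/4-.5,190+(y+.5)/4-.5),z) for x,y in l])
b=c([(65,98),(212,47),(283,248),(132,302)],.06); print(b.round(4)); print([np.linalg.norm(b[i]-b[i-1]).round(4) for i in range(4)])
m=b.mean(0);d=(b[0]+b[1]-b[2]-b[3])/2;yaw=np.arctan2(d[1],d[0]);print("centre",m,"yaw",yaw)
g=c([(108,145),(195,112),(165,260),(215,245)],.102);print(g.round(4))
R=np.array([[np.cos(yaw),np.sin(yaw)],[-np.sin(yaw),np.cos(yaw)]])
print("in box",((g-m)[:,:2]@R.T).round(4))
# where is mid of scene view
for x in [(-.058,0,.102),(-.036,.029,.102),(-.036,-.029,.102),(-.075,.055,.06),(-.075,-.055,.06),(.075,-.055,.06)]:
    P=np.r_[m[:2]+R.T@x[:2],x[2]];print(x,proj("scene",P).round(1))
E
```

```text
[[0.568  0.2109 0.06  ]
 [0.6043 0.1111 0.06  ]
 [0.4668 0.0606 0.06  ]
 [0.4295 0.1622 0.06  ]]
[np.float64(0.1468), np.float64(0.1061), np.float64(0.1465), np.float64(0.1082)]
centre [0.51715287 0.13619234 0.06      ] yaw 0.34533166051235964
[[0.5324 0.175  0.102 ]
 [0.5548 0.1183 0.102 ]
 [0.4572 0.1361 0.102 ]
 [0.4673 0.1036 0.102 ]]
in box [[ 0.0275  0.0314]
 [ 0.0294 -0.0296]
 [-0.0564  0.0202]
 [-0.0579 -0.0138]]
(-0.058, 0, 0.102) [319.8 207.1]
(-0.036, 0.029, 0.102) [331.2 213.1]
(-0.036, -0.029, 0.102) [308.7 212.6]
(-0.075, 0.055, 0.06) [339.4 214.8]
(-0.075, -0.055, 0.06) [298.7 213.7]
(0.075, -0.055, 0.06) [297.4 255.3]
```

Measured box: 147 x 107 mm (given 150 x 110), centre (0.517, 0.136), yaw 0.345. The lip falls at box x of about -57, as it should. I'll raise, close the fingers and align tool x with box -y.

Emit:
{"api": "apply_moves", "payload": {"deltas": [{"dp": [0,-0.05,0],"roll": 0.06,"grip": 1},{"dp": [0,-0.05,0],"roll": 0.06,"grip": 1},{"dp": [-0.05,0,0.038],"roll": 0,"grip": 1},{"dp": [-0.05,0,0.038],"roll": 0,"grip": 1},{"dp": [-0.05,0,0.038],"roll": 0,"grip": 1},{"dp": [-0.05,0,0.038],"roll": 0,"grip": 1},{"dp": [-0.05,0,0.038],"roll": 0,"grip": 1},{"dp": [-0.05,0,0.038],"roll": 0,"grip": 1},{"dp": [-0.05,0,0.038],"roll": 0,"grip": 1},{"dp": [-0.05,0,0.038],"roll": 0,"grip": 1}], "newtons": 10}}

```text
time_s: 1.35
ee_pos: [0.3968, -0.0127, 0.3165]
eef_rot: [-1.57, -0.0, -1.226]
force: [1.9, -0.7, -0.4]
grip_width: 0.0008
```

Emit:
{"api": "apply_moves", "payload": {"deltas": [{"dp": [-0.034,0,0.012],"roll": 0,"grip": 1},{"dp": [-0.034,0,0.012],"roll": 0,"grip": 1},{"dp": [-0.032,0,0.012],"roll": 0,"grip": 1},{"dp": [0,0.03,0],"roll": 0,"grip": 1},{"dp": [0,0,0],"roll": 0,"grip": 1}]}}

```text
time_s: 1.98
ee_pos: [0.396, 0.0917, 0.2851]
eef_rot: [-1.574, 0.001, -1.225]
force: [0.0, -0.6, 0.3]
grip_width: 0.0003
```

```bash
python3 - <<'E'
from h import *
o=ctrl.get_obs();i=imaging.camera_info("wrist");cv2.imwrite("pics/w0.png",imaging.camera("wrist"))
print(o["ee_pos"],o["eef_rot"],o["force"]);np.save("w0T.npy",i["world_from_camera"]);np.save("w0K.npy",i["K"])
print(np.array(i["world_from_camera"]).round(3))
m=np.array([.517,.136]);u=np.array([.941,.338]);v=np.array([-.338,.941])
for x in [(-.058,0,.102),(-.058,.018,.102),(-.058,-.018,.102),(-.036,.029,.102),(-.036,-.029,.102),(-.075,.055,.06),(-.075,-.055,.06),(.075,-.055,.06)]:
    print(x,proj("wrist",np.r_[m+u*x[0]+v*x[1],x[2]]).round(1))
E
```

```text
[0.39600304 0.09165683 0.28507306] [-1.57425160e+00  6.83601900e-04 -1.22528937e+00] [ 0.01141914 -0.55353897  0.26904811]
[[ 0.34  -0.905 -0.255  0.47 ]
 [-0.941 -0.327 -0.091  0.117]
 [-0.001  0.271 -0.963  0.454]
 [ 0.     0.     0.     1.   ]]
(-0.058, 0, 0.102) [279.5 128.3]
(-0.058, 0.018, 0.102) [262.2 128.3]
(-0.058, -0.018, 0.102) [296.8 128.4]
(-0.036, 0.029, 0.102) [251.2 106.1]
(-0.036, -0.029, 0.102) [307.9 106.2]
(-0.075, 0.055, 0.06) [233.1 142.4]
(-0.075, -0.055, 0.06) [326.4 142.5]
(0.075, -0.055, 0.06) [331.8  -2.5]
```

View pics/w0.png

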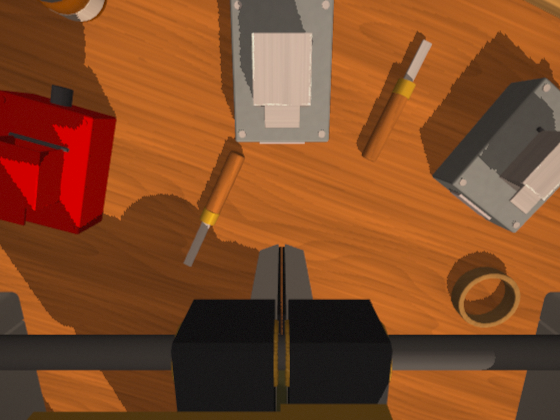

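Lip at pixel (282,128), predicted (279.5,128). The box is 3 mm further to -y, otherwise the estimate is good. Now going down in front of the lip.

Emit:
{"api": "apply_moves", "payload": {"deltas": [{"dp": [0.002,0.048,0.02],"roll": 0,"grip": 1},{"dp": [0,0.048,0.019],"roll": 0,"grip": 1},{"dp": [0,0.048,0],"roll": 0,"grip": 1},{"dp": [0,0.045,0],"roll": 0,"grip": 1},{"dp": [0,0,0.006],"roll": 0,"grip": 1},{"dp": [0,0,0.006],"roll": 0,"grip": 1},{"dp": [0,0,0],"roll": 0,"grip": 1}]}}

```text
time_s: 2.9
ee_pos: [0.447, 0.1071, 0.0994]
eef_rot: [-1.568, -0.001, -1.226]
force: [0.2, 0.0, 0.0]
grip_width: 0.0004
```

```bash
cat >> h.py <<'E'
m=np.array([.518,.1335]);u=np.array([.941,.338]);v=np.array([-.338,.941])
def st():
    o=ctrl.get_obs();d=o["ee_pos"][:2]-m;f=o["force"]
    print("t",round(o["time_s"],2),"box x,y,z mm",(1000*np.r_[d@u,d@v,o["ee_pos"][2]]).round(1),"F u,v,z",np.r_[f[:2]@u,f[:2]@v,f[2]].round(2))
E
python3 -c "
from h import *
st();cv2.imwrite('pics/w1.png',imaging.camera('wrist')[0:320])"
```

```text
t 2.9 box x,y,z mm [-75.8  -0.8  99.4] F u,v,z [ 0.22 -0.04  0.02]
```

View pics/w1.png

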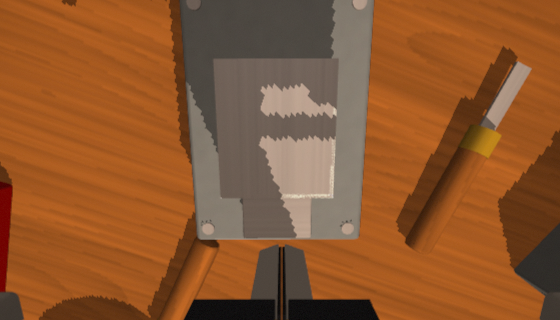

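Emit:
{"api": "apply_moves", "payload": {"deltas": [{"dp": [0,0.004,0.005],"roll": 0,"grip": 1},{"dp": [0,0,0.003],"roll": 0,"grip": 1},{"dp": [0,0,0.002],"roll": 0,"grip": 1},{"dp": [0,0,0],"roll": 0,"grip": 1}]}}

```text
time_s: 3.45
ee_pos: [0.4549, 0.1103, 0.0934]
eef_rot: [-1.571, 0.0, -1.226]
force: [0.2, 0.2, 0.3]
grip_width: 0.0005
```

```bash
python3 -c "
from h import *
st()"
```

```text
t 3.45 box x,y,z mm [-67.2  -0.5  93.4] F u,v,z [0.25 0.1  0.29]
```

Emit:
{"api": "apply_moves", "payload": {"deltas": [{"dp": [0,0,0.002],"roll": 0,"grip": 1},{"dp": [0,0,0.0015],"roll": 0,"grip": 1},{"dp": [0,-0.003,0.003],"roll": 0,"grip": 1},{"dp": [0,-0.003,0.003],"roll": 0,"grip": 1},{"dp": [0,0,0],"roll": 0,"grip": 1}]}}

```text
time_s: 4.08
ee_pos: [0.4583, 0.1117, 0.0983]
eef_rot: [-1.587, 0.001, -1.226]
force: [-41.6, -17.7, 24.0]
grip_width: 0.0003
```

```bash
python3 -c "
from h import *
st();cv2.imwrite('pics/w2.png',imaging.camera('wrist')[0:320])"
```

```text
t 4.08 box x,y,z mm [-63.6  -0.4  98.3] F u,v,z [-45.09  -2.63  23.97]
```

View pics/w2.png

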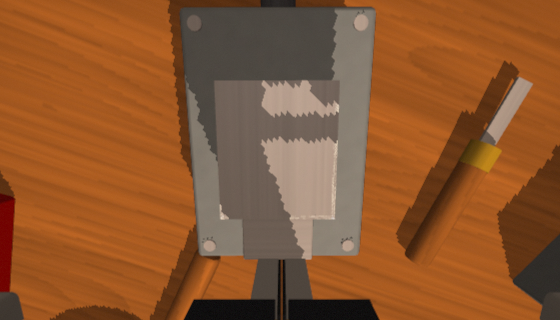

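The level part jammed, as the task text warned. The finger has to rise faster than the lip. Backing off and rising 3:1.

Emit:
{"api": "apply_moves", "payload": {"deltas": [{"dp": [0,0,-0.009],"roll": 0,"grip": 1},{"dp": [0,0.007,0],"roll": 0,"grip": 1},{"dp": [0,-0.002,0.002],"roll": 0,"grip": 1},{"dp": [0,-0.004,0.0015],"roll": 0,"grip": 1},{"dp": [0,-0.005,0.0018],"roll": 0,"grip": 1},{"dp": [0,-0.006,0.002],"roll": 0,"grip": 1}]}}

```text
time_s: 4.88
ee_pos: [0.4626, 0.1131, 0.1096]
eef_rot: [-1.571, 0.0, -1.226]
force: [0.4, -0.1, -0.1]
grip_width: 0.0001
```

```bash
python3 -c "
from h import *
st();cv2.imwrite('pics/w3.png',imaging.camera('wrist')[0:320])"
```

```text
t 4.88 box x,y,z mm [-59.   -0.5 109.6] F u,v,z [ 0.34 -0.28 -0.05]
```

View pics/w3.png

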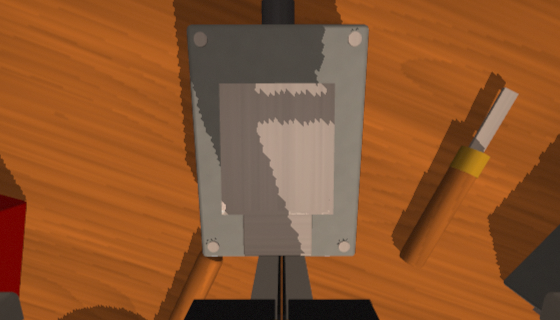

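```bash
python3 - <<'E'
from h import *
st()
for th in (0,.1,.15,.2,.3):
    out=[]
    for y in(.018,-.018):
        a=np.arctan2(42,88)+th;x=.03-.0975*np.cos(a);z=.06+.0975*np.sin(a)
        out.append(proj("wrist",np.r_[m+u*x+v*y,z]).round(1))
    print(th,(x*1000).round(1),(z*1000).round(1),*out)
for p in [(-.075,.055,.06),(-.075,-.055,.06),(.075,.055,.06)]: print(proj("wrist",np.r_[m+u*p[0]+v*p[1],p[2]]).round(1))
E
```

```text
t 4.92 box x,y,z mm [-58.5  -0.6 110.4] F u,v,z [-0.03  0.22  1.47]
0 -58.0 102.0 [248.1 258.4] [309.8 258.4]
0.1 -53.4 110.6 [246.4 256.8] [311.3 256.9]
0.15 -50.7 114.7 [245.4 255.3] [312.1 255.3]
0.2 -47.9 118.6 [244.5 253.2] [312.9 253.3]
0.3 -41.7 126.1 [242.5 247.3] [314.6 247.4]
[203.  256.9]
[355.8 257.1]
[187.4  24.3]
```

Lip width and row match a lift of about 0.15 rad, and there is no force. Following the arc.

Emit:
{"api": "apply_moves", "payload": {"deltas": [{"dp": [0,-0.009,0.006],"roll": 0,"grip": 1},{"dp": [0,-0.008,0.007],"roll": 0,"grip": 1},{"dp": [0,-0.007,0.007],"roll": 0,"grip": 1},{"dp": [0,-0.006,0.008],"roll": 0,"grip": 1},{"dp": [0,-0.005,0.008],"roll": 0,"grip": 1},{"dp": [0,-0.005,0.009],"roll": 0,"grip": 1},{"dp": [0,-0.003,0.009],"roll": 0,"grip": 1},{"dp": [0,-0.002,0.01],"roll": 0,"grip": 1}]}}

```text
time_s: 5.92
ee_pos: [0.5231, 0.1348, 0.1545]
eef_rot: [-1.571, 0.0, -1.226]
force: [0.8, -0.2, 0.2]
grip_width: 0.0005
```

```bash
python3 -c "
from h import *
st();cv2.imwrite('pics/w4.png',imaging.camera('wrist')[0:320])"
```

```text
t 5.92 box x,y,z mm [  5.2  -0.5 154.5] F u,v,z [ 0.66 -0.48  0.19]
```

View pics/w4.png

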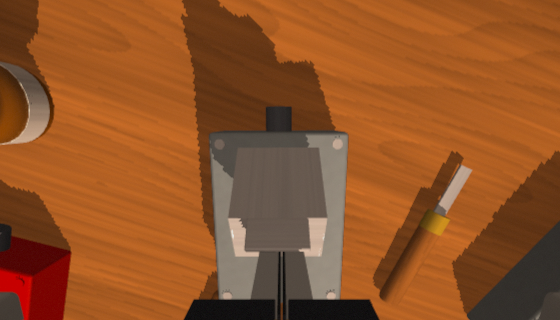

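The guard stands up at roughly 0.9 to 1.0 rad, with the fingers still behind its lip. Pushing it on over.

Emit:
{"api": "apply_moves", "payload": {"deltas": [{"dp": [0,-0.001,0.01],"roll": 0,"grip": 1},{"dp": [0,0,0.01],"roll": 0,"grip": 1},{"dp": [0,0,0.01],"roll": 0,"grip": 1},{"dp": [0,0,0.01],"roll": 0,"grip": 1},{"dp": [0,0,0],"roll": 0,"grip": 1},{"dp": [0,-0.02,-0.03],"roll": 0,"grip": 1},{"dp": [0,-0.02,-0.04],"roll": 0,"grip": 1},{"dp": [-0.04,0,0],"roll": 0,"grip": 1},{"dp": [0,0,0],"roll": 0,"grip": 1}]}}

```text
time_s: 7.1
ee_pos: [0.4799, 0.1633, 0.1959]
eef_rot: [-1.57, 0.0, -1.224]
force: [0.7, 0.2, 0.4]
grip_width: 0.0005
```

```bash
python3 - <<'E'
from h import *
st();cv2.imwrite('pics/w5.png',imaging.camera('wrist'))
for p in [(-.006,0,.06),(-.006,.010,.084),(-.006,-.010,.084),(.066,.018,.151),(.066,-.018,.151),(.03,.029,.06)]: print(p,proj("wrist",np.r_[m+u*p[0]+v*p[1],p[2]]).round(1))
E
```

```text
t 7.1 box x,y,z mm [-25.8  40.9 195.9] F u,v,z [ 0.74 -0.03  0.38]
(-0.006, 0, 0.06) [323.  185.6]
(-0.006, 0.01, 0.084) [314.9 190.7]
(-0.006, -0.01, 0.084) [337.9 190.8]
(0.066, 0.018, 0.151) [316.1  97.8]
(0.066, -0.018, 0.151) [374.6  98. ]
(0.03, 0.029, 0.06) [292.6 146.6]
```

View pics/w5.png

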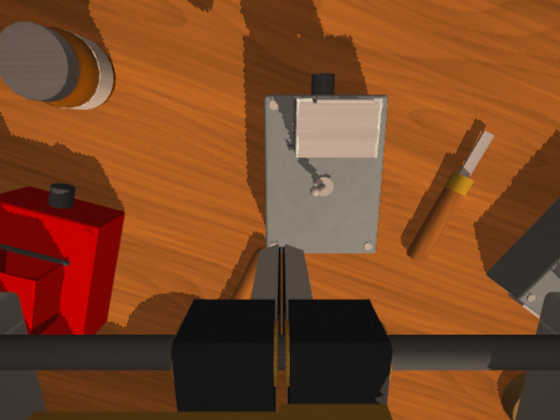

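The guard rests open, and the toggle tip is at (315,189) as predicted, leaning to +y. Going down beside it on +y and starting to push.

Emit:
{"api": "apply_moves", "payload": {"deltas": [{"dp": [0,0.038,0.018],"roll": 0,"grip": 1},{"dp": [0,0.038,0],"roll": 0,"grip": 1},{"dp": [0,0.037,0],"roll": 0,"grip": 1},{"dp": [0.008,0,0],"roll": 0,"grip": 1},{"dp": [0.006,0,0],"roll": 0,"grip": 1},{"dp": [0.006,0,0],"roll": 0,"grip": 1},{"dp": [0.005,0,0],"roll": 0,"grip": 1},{"dp": [0.004,0,0],"roll": 0,"grip": 1},{"dp": [0,0,0],"roll": 0,"grip": 1}]}}

```text
time_s: 8.28
ee_pos: [0.5075, 0.1406, 0.0826]
eef_rot: [-1.571, -0.0, -1.226]
force: [-1.1, -0.6, -0.7]
grip_width: 0.0006
```

```bash
python3 -c "
from h import *
st()"
```

```text
t 8.28 box x,y,z mm [-7.5 10.2 82.6] F u,v,z [-1.22 -0.15 -0.69]
```

Emit:
{"api": "apply_moves", "payload": {"deltas": [{"dp": [0.003,0,0],"roll": 0,"grip": 1},{"dp": [0.003,0,0],"roll": 0,"grip": 1},{"dp": [0,0,0],"roll": 0,"grip": 1}]}}

```text
time_s: 8.65
ee_pos: [0.5084, 0.1377, 0.0823]
eef_rot: [-1.571, 0.005, -1.226]
force: [-6.7, 20.8, 1.4]
grip_width: 0.0004
```

```bash
python3 -c "
from h import *
st()"
```

```text
t 8.65 box x,y,z mm [-7.6  7.2 82.3] F u,v,z [ 0.74 21.86  1.4 ]
```

22 N means it is on its stop, at the expected place (y of about 6). Withdrawing and checking.

Emit:
{"api": "apply_moves", "payload": {"deltas": [{"dp": [-0.02,0,0],"roll": 0,"grip": 1},{"dp": [-0.016,0,0],"roll": 0,"grip": 1},{"dp": [0,-0.04,-0.006],"roll": 0,"grip": 1},{"dp": [0,-0.04,-0.006],"roll": 0,"grip": 1},{"dp": [0,-0.04,-0.006],"roll": 0,"grip": 1},{"dp": [0,0,0],"roll": 0,"grip": 1}]}}

```text
time_s: 9.4
ee_pos: [0.4811, 0.1634, 0.2053]
eef_rot: [-1.566, -0.001, -1.226]
force: [0.5, -0.3, -1.0]
grip_width: 0.0007
```

```bash
python3 - <<'E'
from h import *
st();im=imaging.camera('wrist');cv2.imwrite('pics/w6.png',cv2.resize(im[60:260,200:440],None,fx=2.5,fy=2.5))
for p in [(-.006,0,.06),(-.006,.010,.084),(-.006,-.010,.084)]: print(p,(2.5*(proj("wrist",np.r_[m+u*p[0]+v*p[1],p[2]])-[200,60])).round(1))
E
```

```text
t 9.4 box x,y,z mm [-24.6  40.6 205.3] F u,v,z [ 0.4  -0.45 -1.  ]
(-0.006, 0, 0.06) [306.6 311.9]
(-0.006, 0.01, 0.084) [286.7 324.1]
(-0.006, -0.01, 0.084) [342.7 324.2]
```

View pics/w6.png

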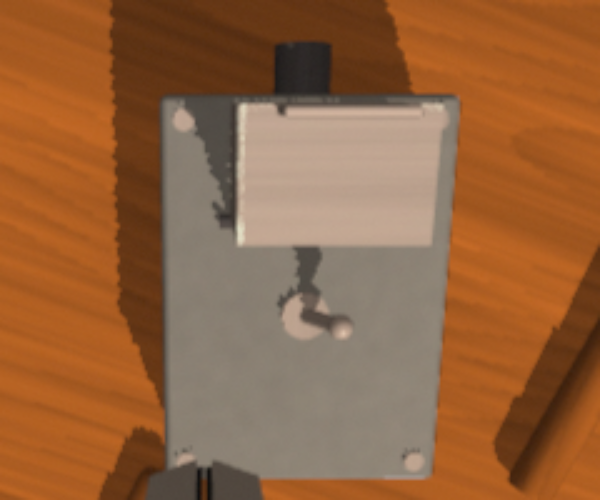

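The toggle is on (tip at (342,328), predicted (343,324)). Now going behind the guard.

Emit:
{"api": "apply_moves", "payload": {"deltas": [{"dp": [0.014,0,0.045],"roll": 0,"grip": 1},{"dp": [0.014,0,0.045],"roll": 0,"grip": 1},{"dp": [0.013,0,0.045],"roll": 0,"grip": 1},{"dp": [0,0,0],"roll": 0,"grip": 1},{"dp": [0,0.032,0],"roll": 0,"grip": 1},{"dp": [0,0.032,0],"roll": 0,"grip": 1},{"dp": [0,0,-0.01],"roll": 0,"grip": 1},{"dp": [0,0,-0.008],"roll": 0,"grip": 1},{"dp": [0,0,0],"roll": 0,"grip": 1}]}}

```text
time_s: 10.58
ee_pos: [0.6042, 0.164, 0.1402]
eef_rot: [-1.569, -0.0, -1.226]
force: [-0.2, -0.4, 1.4]
grip_width: 0.0005
```

```bash
python3 -c "
from h import *
st()"
```

```text
t 10.57 box x,y,z mm [ 91.5  -0.5 140.2] F u,v,z [-0.37 -0.32  1.43]
```

Positioned at box x 91 and clear. Now pushing forward.

Emit:
{"api": "apply_moves", "payload": {"deltas": [{"dp": [0,0,-0.008],"roll": 0,"grip": 1},{"dp": [0,0,-0.008],"roll": 0,"grip": 1},{"dp": [0,0,-0.008],"roll": 0,"grip": 1},{"dp": [0,0,-0.008],"roll": 0,"grip": 1}]}}

```text
time_s: 11.08
ee_pos: [0.5738, 0.153, 0.1386]
eef_rot: [-1.57, -0.0, -1.226]
force: [1.0, 0.1, 0.4]
grip_width: 0.0009
```

```bash
python3 -c "
from h import *
st()"
```

```text
t 11.07 box x,y,z mm [ 59.   -0.5 138.6] F u,v,z [ 0.96 -0.27  0.4 ]
```

Emit:
{"api": "apply_moves", "payload": {"deltas": [{"dp": [0,0,-0.01],"roll": 0,"grip": 1},{"dp": [0,0,-0.01],"roll": 0,"grip": 1},{"dp": [0,0,-0.01],"roll": 0,"grip": 1},{"dp": [0,0,-0.01],"roll": 0,"grip": 1},{"dp": [0,0,-0.01],"roll": 0,"grip": 1},{"dp": [0,0,0],"roll": 0,"grip": 1},{"dp": [0,-0.05,0],"roll": 0,"grip": 1},{"dp": [-0.03,-0.05,-0.03],"roll": 0,"grip": 1},{"dp": [0,0,-0.04],"roll": 0,"grip": 1},{"dp": [0,0,0],"roll": 0,"grip": 1}]}}

```text
time_s: 12.32
ee_pos: [0.4519, 0.1399, 0.237]
eef_rot: [-1.569, -0.0, -1.226]
force: [0.9, 0.2, -0.3]
grip_width: 0.0006
```

```bash
python3 - <<'E'
from h import *
st();cv2.imwrite('pics/w7.png',imaging.camera('wrist'));cv2.imwrite('pics/s7.png',imaging.camera('scene'))
for p in [(-.058,.018,.102),(-.058,-.018,.102),(.03,.029,.102),(-.036,-.029,.102)]: print(p,proj("wrist",np.r_[m+u*p[0]+v*p[1],p[2]]).round(1))
E
```

```text
t 12.32 box x,y,z mm [-60.1  28.3 237. ] F u,v,z [ 0.9  -0.16 -0.26]
(-0.058, 0.018, 0.102) [291.  205.5]
(-0.058, -0.018, 0.102) [328.8 205.5]
(0.03, 0.029, 0.102) [279.4 108.6]
(-0.036, -0.029, 0.102) [341.5 182.7]
```

View pics/w7.png

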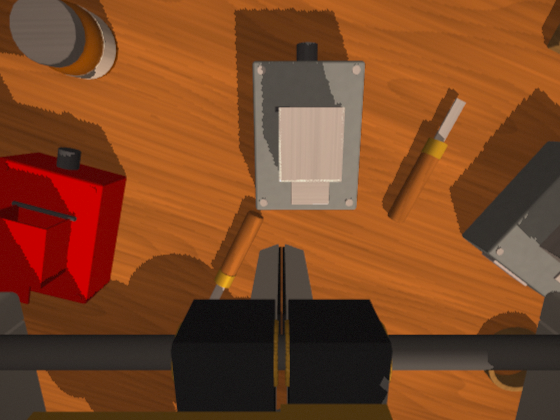

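The guard's lip front is at (291–329, 205), exactly where a shut guard should be. The knife and gouge look untouched and the arm is clear. Handing in.

```bash
python3 -c "
from h import *
st();print(ctrl.hand_in())"
```

```text
t 12.43 box x,y,z mm [-58.6  28.  236.4] F u,v,z [ 0.4   0.07 -0.13]
the job is handed in; nothing more can be done
None
```

The dust extractor's switch is on and its guard is shut again. I handed the job in at about 12.4 s, and the hand-in gave no verdict. With the fingers closed, I lifted the wide guard by its lip and pushed it back onto its stop. I then pushed the toggle over to its stop and tipped the guard forward from behind so it dropped shut.

**Tool stayed vertical:** the move interface can't lean the fingertip as the task advised. I lifted the lip with a vertical finger, rising faster than the lip so friction helped.

**One jam:** my first push was too level and jammed at about 45 N on the fingertip, below the 120 N wrist limit. I backed off and the second try worked with almost no force.

**Last checks:**
- **Toggle:** it resisted with 22 N at its stop, and its tip showed in the picture where the "on" position should be. I looked before shutting the guard, since it can't be seen afterwards.
- **Guard:** in the last wrist picture its lip was within about 1 pixel of the predicted shut position.
- **Arm:** it was clear of everything, with forces under 1 N.
- **Other things:** the knife, gouge and jar looked untouched. The arm never worked near the slim box or the other loose things, but I did not measure any of them again.

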